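Bolt the lid of the valve amplifier test box

ROBOT

A 6-joint arm with a two-finger parallel gripper is mounted at the origin on the work surface. World frame = base frame: x ahead of the robot, y to its left, z up, the work surface at z = 0. Lengths are in m, angles in degrees, forces in N, time in s.
With the tool pointing down it reaches from about 0.35 to 1 m from the base axis. Payload 7.1 kg.
Tool frame: the origin (TCP) lies at the very end of the fingers, on their centre line; the grasp point (between the pads) lies bot.hold_point_z behind it (bot.hold_point_z is the distance from the TCP to the grasp point, in m); z points along the fingers, y is the line along which they close (so a half turn about z gives the same grasp; the last joint's range is limited). The gripper opens to 85 mm and grips with 20 to 120 N. Pads are 22 mm wide; open, the fingers measure 114 mm over their backs; the gripper's body (76 mm by 85 mm) begins 54 mm behind the grasp point. The pads swing forward as they close: fully open they stand 13 mm farther back than shut.
Start: joints at [72.708, 24.242, 93.386, -0, 62.372, -1.089], TCP at [0.174, 0.6, 0.231] pointing down, gripper open.
Joint ranges: [-172.04, 172.04], [-51.8, 120.97], [4.93, 147.93], [-75.15, 255.16], [6.16, 154.13], [-145.62, 145.62]. Speed limits (degrees/s): [136.94, 136.94, 172.46, 180, 180, 180].

INTERFACE

Orientations are given as [roll, pitch, yaw] about the fixed x, y, z axes, in that order (R = Rz(yaw) Ry(pitch) Rx(roll)).
In Python, from bench import bot, vision, order gives the robot as it stands.
- The arm moves only by the tool carry_out, never from a script. Its argument "steps" is a list that holds one entry, the list of rows, each a list of 7 numbers: the closure in counts, from 0 (fully open) to 255 (shut), then the shift along the tool's x, y, z in m, then the turn, a rotation vector about the tool's x, y, z in degrees. In form: [[[jaw, dx, dy, dz, wx, wy, wz], ...]]. A call has 1 to 8 rows; each row shifts and turns the commanded pose from where the row before left it, along the tool's axes as they then stand; what a row does not reach is not made up. A row lasts 1/8 s, in which the tool goes at most 62.5 mm and 10.7 degrees, less where a joint would pass 70% of its speed; a pose out of reach is approached as far as the arm can. A call is refused whole if a number of a shift passes 0.0625 or a number of a turn 10.7, either way. A call with a gripper value outside its range is refused whole. The fingers move at their own pace and stop on an object; the grip force is fixed at half the most. Time passes only in rows, so rows that do not move let the fingers close. It gives the time, the measured TCP pose, the force, the opening and the grip force at its end, in the units of the state.
- bot.sense(): the state, without advancing time (a new reading comes with each control period).
- vision.get_image(name): name is "side" or "top" or "wrist"; returns a dict with "image" (420x560x3 uint8, red, green, blue), "fx", "fy", "cx", "cy" (pixels), "k1" (the pictures are not rectified: a ray, as slopes to the right and down, at radius r is drawn at 1 + k1 r^2 times it, then the intrinsics apply), "R" (3x3) and "t" (3): a world point X has camera coordinates R X + t. Camera axes: x right, y down, z forward; pixel columns grow to the right and rows downward; lengths in m; the calibration is good to about 2 mm. A picture is of the moment at which its call begins. There is no depth.
- order.finish_job(): hands the job in; it is judged then, once.
Trained networks look in the newest picture that a camera, given by its name, has taken for a name from the list of things; names that differ only in an ending like _2 or _b are one class to them, and where a whole thing is asked for, a point or a joint stands for the part that bears it (a point fixed in the world has none). Each returns a list of dicts, best first, with "conf" (0 to 1); they miss things now and then, are a little off and sometimes report something else, mostly with a low value. They report only what shows in the picture. A call takes as long as a camera call.
- vision.recognise(camera, name): "bbox" ([left, top, right, bottom] in pixels, round what is visible of it).
The state is a dict: "time_s": time; "qpos": joint angles; "joint_velocities": joint speeds; "joint_efforts": joint torques, N m; "eef_pos": TCP position; "eef_rot": TCP orientation; "force": force on the tool from outside, world axes, zero at the start; "ft_torque": the same for the moment, N m; "finger_gap": opening from 0.0 (shut) to 1.0 (fully open); "grasp_force": force on a finger pad.
Only numpy, scipy, OpenCV 4.12 (cv2) and the standard library are available. Lean on these libraries where they do the work, as an engineer would, in place of code of your own. Each camera call takes 0.05 s, during which the arm holds its last target. There are 200 camera calls.

TASK

Lock the lid of the amplifier test box on the bench: slide its barrel bolt across into the brass keeper, find the notch in the yellow plate by feel, and turn the handle with the red knob fully down into it. Be gentle, never force the handle against the plate, leave the loose parts on the bench alone and let go at the end.

Things in the scene. Friction and masses are not known exactly. Their poses are not given: they have to be found in the camera images.
- amp_box: Test box fixed to the bench: grey, 180 mm along its x, 260 mm along its y, top at 100 mm; level, any yaw. Origin: centre of its underside. Front = its -x face; the bolt runs along the top front edge. Aluminium lid on its left (+y), dark fixed deck on its right (-y) with two cans (to 170 mm high) and a yellow transformer (to 145 mm), all at box x above -15 mm.
- keeper (a point): Centre of the brass keeper on the fixed deck, on the bolt axis: box (-60, -55, 122 mm). The bolt axis runs along the box's y at box x = -60 mm, height 122 mm. The keeper and two steel guide straps over the bolt (box y = +86 and -16 mm) reach up to 138 mm.
- bolt (a joint): Travel of the steel bolt rod (12 mm diameter) in m, 0 to 0.070; grows as the bolt slides towards the box's -y, into the keeper. It starts at 0 to 0.012. Dry friction about 2 N plus 8 N s/m. The handle is at box y = 66 mm minus this travel. At 0.025 and more the bolt's tip is in the keeper.
- handle (a joint): Angle of the handle about the bolt axis in rad: 0 = pointing straight up, 1.571 = level, pointing to the box's -x (front), fully down; stops at -0.1 and 1.571. It starts at 0 to 0.35. Dry friction 0.055 N m: it stays where it is left. Away from the notch the yellow plate stops it at about 0.98; only in the notch does it go to 1.571.
- handle_grip: The handle: a steel stem 8 mm thick carrying a red roller knob crosswise, 18 mm in diameter, 22 mm long along the bolt, its centre 55 mm from the bolt axis; the roller spins freely on its pin. Origin on the bolt axis; z axis along the stem to the knob, y axis along the bolt (the box's y). Pinched by its two ends from above, it can be led round its arc.
- knob (a point): Centre of the red roller knob.
- latch: The latch on the lid: a dark foot strip 130 mm long and, screwed to it, the upright yellow plate, 4 mm thick, 112 mm long along the box's y. Origin: foot of the plate at box (-86, +25, 100 mm), axes as the box. Do not force the handle on the plate: keep below 30 N there (1 N pressed on the knob gives about 1.8 N at the plate, by leverage).
- plate_top (a point): Point at the height of the yellow plate's top edge (134 mm), over the latch's origin. The plate has one open-topped notch 11 mm wide (1.5 mm of play either side of the stem), reaching below the level handle. The plate was set by hand, so the notch lies anywhere from 32 to 62 mm of bolt travel: not measured, to be found by feel with light pressure.
- valve: Loose glass valve standing on the bench, 38 mm in diameter, 84 mm high; origin under its base. To be left alone.
- capacitor: Loose capacitor can standing on the bench, 40 mm in diameter, 75 mm high; origin under its base. To be left alone.
- screwdriver: Loose screwdriver lying on the bench, 170 mm long, orange handle; to be left alone.

How it is judged:
By the outcome, as a careful person would: the job done as asked, in the order asked, and still so for the second after the job is handed in, with the robot touching nothing.
It also fails if it takes over 72 s, if anything falls off the work surface, if the arm or the gripper's body presses on something with over 40 N, if the wrist force passes 120 N, or if a joint passes its speed limit or range.

## Working session

There is one attempt and no reset: what is moved stays moved. The work goes in short steps, Python scripts to look and compute and a tool call to move; the robot and the scene stay as the last step left them, time stands still between calls to the robot, and variables do not carry over. Pictures are saved under pics/ and viewed, at most 10 in all, crops included, and the job is handed in when it is done.

Besides the shell and the picture viewer there is one more tool, called after "Call:" in YAML: its name, and indented under it one key for each argument. carry_out: Moves the arm, as the interface text tells. Its arguments: {"type":"object","properties":{"steps":{"type":"array"}},"required":["steps"]}

```bash
mkdir -p pics; cat > h.py <<'E'
import numpy as np, cv2
from bench import bot, vision, order
from scipy.spatial.transform import Rotation as Ro
def shot(n,f=None):
    d=vision.get_image(n)
    if f: cv2.imwrite('pics/'+f,d['image'][:,:,::-1])
    return d
def proj(d,X):
    c=np.atleast_2d(X)@np.array(d['R']).T+np.array(d['t']); s=c[:,:2]/c[:,2:]
    s=s*(1+d['k1']*(s**2).sum(1,keepdims=True)); return s*[d['fx'],d['fy']]+[d['cx'],d['cy']]
def ray(d,u,v):
    p=np.array([(u-d['cx'])/d['fx'],(v-d['cy'])/d['fy']]); s=p.copy()
    for _ in range(20): s=p/(1+d['k1']*(s@s))
    R=np.array(d['R']); return -R.T@np.array(d['t']), R.T@np.array([s[0],s[1],1])
def atz(d,u,v,z):
    o,r=ray(d,u,v); return o+r*(z-o[2])/r[2]
E
python3 - <<'E'
from h import *
a=shot('top','t1.png')
for n in ['amp_box','keeper','knob','latch','valve','capacitor','screwdriver','bolt']:
    print('top',n,[(np.round(x['bbox']),round(x['conf'],2)) for x in vision.recognise('top',n)[:2]])
b=shot('side','s1.png')
for n in ['knob','keeper','latch']:
    print('side',n,[(np.round(x['bbox']),round(x['conf'],2)) for x in vision.recognise('side',n)[:2]])
s=bot.sense();print(s['eef_pos'],s['eef_rot'],s['force'],s['time_s'],bot.hold_point_z)
for d in (a,b): print(ray(d,280,210))
E
```

```text
top amp_box [(array([251., 156., 394., 266.]), 0.97), (array([248., 269., 319., 295.]), 0.42)]
top keeper [(array([252., 157., 397., 268.]), 0.73), (array([291., 225., 304., 236.]), 0.7)]
top knob []
top latch [(array([283., 236., 340., 254.]), 0.61)]
top valve [(array([237., 166., 254., 184.]), 0.75)]
top capacitor [(array([404., 232., 428., 244.]), 0.55)]
top screwdriver [(array([283., 277., 322., 296.]), 0.92)]
top bolt [(array([255., 217., 343., 243.]), 0.84)]
side knob [(array([250., 189., 260., 214.]), 0.54), (array([281., 338., 300., 371.]), 0.16)]
side keeper [(array([241., 179., 340., 327.]), 0.86)]
side latch [(array([243., 207., 252., 265.]), 0.87)]
[0.17436342 0.60016016 0.23133076] [-1.79998290e+02 -1.00512936e-03  1.63794534e+02] [-0.09170393 -0.67470636  0.1033785 ] 0.65 0.0187
(array([0.47915501, 0.02543246, 1.26678789]), array([ 0.0857061 ,  0.031955  , -0.99592156]))
(array([ 0.35474283, -0.56566107,  0.93115985]), array([ 0.2201291 ,  0.57145486, -0.79058201]))
```

View pics/t1.png

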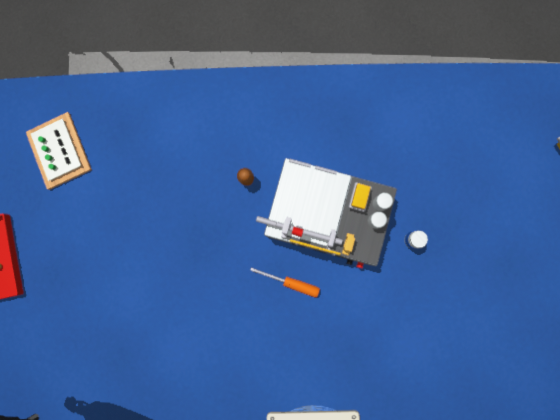

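View pics/s1.png

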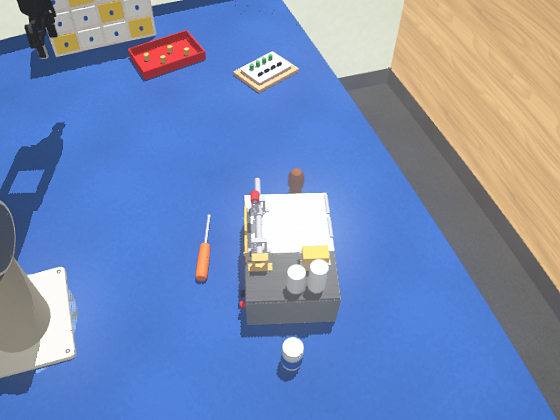

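The top view shows the box with its front towards the robot: corners at about (289,160), (396,183), (382,265) and (266,238), with the red knob at (297,231). In the side view the knob is at (255,196) and the keeper at (260,262).

```bash
cat >> h.py <<'E'
def box(p,X):
    c,s=np.cos(p[2]),np.sin(p[2]); X=np.atleast_2d(X)
    return np.c_[p[0]+c*X[:,0]-s*X[:,1],p[1]+s*X[:,0]+c*X[:,1],X[:,2]]
def knobpt(q,th): return [-.06-.055*np.sin(th),.066-q,.122+.055*np.cos(th)]
E
python3 - <<'E'
from h import *
from scipy.optimize import least_squares
a=shot('top');b=shot('side')
C=[[.09,.13,.1],[.09,-.13,.1],[-.09,-.13,.1],[-.09,.13,.1],[-.06,-.055,.138]]
P=np.array([[289,160],[396,183],[382,265],[266,238],[350,241]])
D=[[-.09,.13,.1],[.09,.13,.1],[-.06,-.055,.138]]
Q=np.array([[246,196],[327,194],[260,258]])
def f(p): return np.r_[(proj(a,box(p,C))-P).ravel(),(proj(b,box(p,D))-Q).ravel()]
r=least_squares(f,[.5,0,-.2],loss='soft_l1');p=r.x;print(p,np.degrees(p[2]),np.round(r.fun,1))
def g(k): return np.r_[(proj(a,box(p,knobpt(*k)))-[297,231]).ravel(),(proj(b,box(p,knobpt(*k)))-[255,196]).ravel()]
k=least_squares(g,[.005,.2]);print(k.x,k.fun,box(p,knobpt(*k.x)))
s=bot.sense();w=shot('wrist');R=Ro.from_euler('xyz',s['eef_rot'],degrees=True).as_matrix()
o,_=ray(w,280,210);print('cam in tool',R.T@(o-s['eef_pos']),R.T@np.array(w['R']).T,w['fx'])
E
```

```text
[ 0.5760388  -0.05390447 -0.27282324] -15.6316203278242 [-2.9 -2.7  2.9  2.9 -2.1 -0.5 -0.3 -2.8  2.   1.4 -2.5  0.3 -0.5 -1.2
  1.3  1.2]
[0.00077729 0.12081353] [-0.36274727 -0.37072389 -0.19052424  0.55164022] [[0.52944887 0.02685908 0.1765991 ]]
cam in tool [ 7.27455968e-02  1.41305032e-04 -1.41558368e-01] [[-2.19929348e-04 -9.57482761e-01 -2.88490405e-01]
 [ 9.99999115e-01 -5.89009228e-04  1.19254236e-03]
 [-1.31176226e-03 -2.88489888e-01  9.57482044e-01]] 305.0529771743973
```

Call:
carry_out:
  steps:
    - [[0, -0.036, -0.032, 0, 0, 0, 0], [0, -0.036, -0.032, 0, 0, 0, 0], [0, -0.036, -0.032, 0, 0, 0, 0], [0, -0.036, -0.032, 0, 0, 0, 0], [0, -0.036, -0.032, 0, 0, 0, 0], [0, -0.036, -0.032, 0, 0, 0, 0], [0, -0.036, -0.032, 0, 0, 0, 0], [0, -0.036, -0.032, 0, 0, 0, 0]]

```text
time_s: 1.8
eef_pos: [0.3803, 0.2727, 0.2316]
eef_rot: [180.0, 0.0, 163.8]
force: [1.1, 0.8, 0.4]
finger_gap: 0.999
grasp_force: 0.0
```

Call:
carry_out:
  steps:
    - [[0, -0.036, -0.032, 0, 0, 0, 0], [0, -0.036, -0.032, 0, 0, 0, 0], [0, -0.036, -0.032, 0, 0, 0, 0], [0, -0.03, -0.032, 0, 0, 0, 0], [0, -0.02, -0.032, 0, 0, 0, 0], [0, 0, -0.02, 0, 0, 0, 0], [0, 0, 0, 0, 0, 0, 0]]

```text
time_s: 2.68
eef_pos: [0.4808, 0.056, 0.2314]
eef_rot: [-180.0, -0.0, 163.7]
force: [0.3, -0.1, 0.2]
finger_gap: 1.002
grasp_force: 0.0
```

```bash
python3 - <<'E'
from h import *
w=shot('wrist','w1.png');s=bot.sense();print(s['eef_pos'],s['eef_rot'],s['force'],s['time_s'])
p=[.576,-.0539,-.2728]
for n,X in dict(knob=knobpt(.0008,.12),keep=[-.06,-.055,.138],pl1=[-.086,.081,.134],pl2=[-.086,-.031,.134],cf=[-.09,.13,.1]).items(): print(n,proj(w,box(p,X)))
for n in ['knob','latch','keeper']: print(n,[(np.round(x['bbox']),round(x['conf'],2)) for x in vision.recognise('wrist',n)[:2]])
E
```

```text
[0.4810177  0.05681643 0.23143802] [1.79983402e+02 8.78739635e-03 1.63712162e+02] [ 0.02980636 -0.34474275  0.27693426] 2.725
knob [[260.80134581 295.4506041 ]]
keep [[126.35802298 277.90476453]]
pl1 [[281.64057528 247.16101207]]
pl2 [[151.15128042 248.49610248]]
cf [[332.71917325 227.88711295]]
knob [(array([248., 265., 277., 305.]), 0.76)]
latch [(array([149., 230., 301., 247.]), 0.8), (array([ 75., 199., 368., 407.]), 0.7)]
keeper [(array([ 75., 195., 369., 409.]), 0.88)]
```

View pics/w1.png

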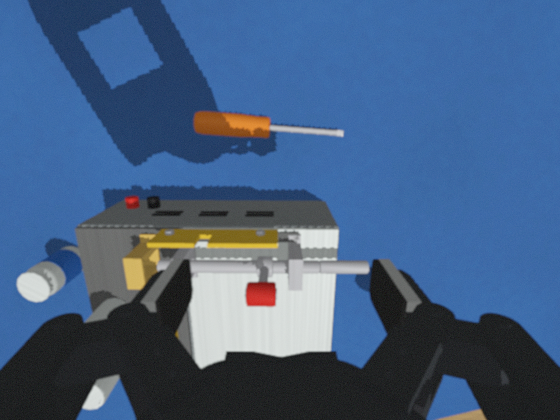

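The wrist view confirms the estimates. The knob is at (261,295), exactly where predicted, the plate runs from column 149 to 280, and the box edges are level in the picture, so the tool is aligned with the box. I go over the knob, then down around it, then pinch.

Call:
carry_out:
  steps:
    - [[0, -0.028, -0.008, 0, 0, 0, 0], [0, -0.027, -0.007, 0, 0, 0, 0], [0, 0, 0, 0.03, 0, 0, 0], [60, 0, 0, 0.03, 0, 0, 0], [100, 0, 0, 0.013, 0, 0, 0], [100, 0, 0, 0, 0, 0, 0], [100, 0, 0, 0, 0, 0, 0]]

```text
time_s: 3.75
eef_pos: [0.5304, 0.0276, 0.1593]
eef_rot: [180.0, 0.1, 163.8]
force: [-0.6, -0.8, 0.4]
finger_gap: 0.605
grasp_force: 0.0
```

```bash
python3 - <<'E'
from h import *
w=shot('wrist','w2.png');s=bot.sense();print(s['eef_pos'],s['force'],s['finger_gap'],s['grasp_force'])
E
```

```text
[0.53047886 0.02752985 0.15946394] [0.46136351 0.12422117 0.3344254 ] 0.6063842109476342 0.0
```

View pics/w2.png

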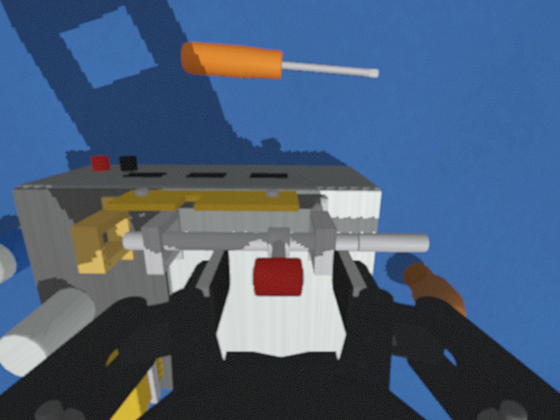

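The knob, at (278,277), sits centred between the fingers, and a gap in the plate's edge shows near column 190, about 48 mm of travel. That is only a hint to check by feel. Now I pinch.

Call:
carry_out:
  steps:
    - [[180, 0, 0, 0, 0, 0, 0], [255, 0, 0, 0, 0, 0, 0], [255, 0, 0, 0, 0, 0, 0], [255, 0, 0, 0, 0, 0, 0]]

```text
time_s: 4.3
eef_pos: [0.5301, 0.0273, 0.1592]
eef_rot: [180.0, 0.1, 163.8]
force: [-1.8, -0.5, 5.9]
finger_gap: 0.245
grasp_force: 58.7
```

Call:
carry_out:
  steps:
    - [[255, 0, -0.004, 0, 0, 0, 0], [255, 0, -0.004, 0, 0, 0, 0], [255, 0, -0.004, 0, 0, 0, 0], [255, 0, -0.004, 0, 0, 0, 0], [255, 0, 0, 0, 0, 0, 0]]

```text
time_s: 4.92
eef_pos: [0.5256, 0.0119, 0.1591]
eef_rot: [180.0, 0.1, 163.8]
force: [-0.3, 0.4, 6.1]
finger_gap: 0.245
grasp_force: 58.7
```

Call:
carry_out:
  steps:
    - [[255, 0, -0.004, 0, 0, 0, 0], [255, 0, -0.004, 0, 0, 0, 0], [255, 0, -0.004, 0, 0, 0, 0], [255, 0, -0.002, 0, 0, 0, 0], [255, 0, 0, 0, 0, 0, 0]]

```text
time_s: 5.55
eef_pos: [0.5217, -0.0014, 0.1592]
eef_rot: [180.0, 0.1, 163.8]
force: [-1.1, 0.7, 6.3]
finger_gap: 0.245
grasp_force: 58.8
```

```bash
python3 - <<'E'
from h import *
w=shot('wrist','w3.png');s=bot.sense();print(s['eef_pos'],s['force'],s['finger_gap'],s['grasp_force'])
E
```

```text
[ 0.52169893 -0.00145175  0.15915363] [-0.79685926  1.04742987  6.26890046] 0.2447054290325317 58.81929337978363
```

View pics/w3.png

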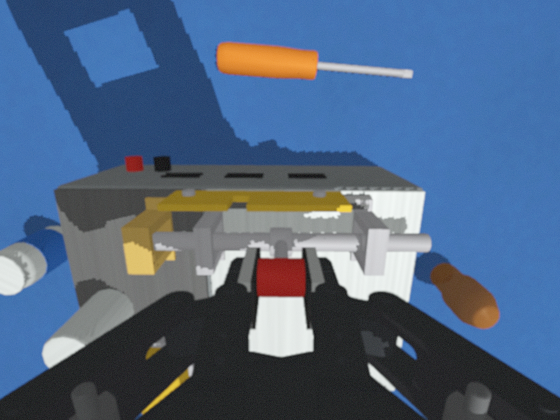

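The bolt follows (handle at column 281, travel about 28 mm, tip in the keeper), and the apparent gap is at column 241, about 23 mm further on. Now I lead the handle round its arc, checking the force.

Call:
carry_out:
  steps:
    - [[255, 0, -0.002, 0, 0, 0, 0], [255, 0.0043, 0, 0.0007, 0, 0, 0], [255, 0.0054, 0, 0.0014, 0, 0, 0], [255, 0.0051, 0, 0.0018, 0, 0, 0], [255, 0, 0, 0, 0, 0, 0]]

```text
time_s: 6.22
eef_pos: [0.5062, 0.0011, 0.1551]
eef_rot: [180.0, -0.0, 163.8]
force: [-2.6, 2.7, 6.8]
finger_gap: 0.245
grasp_force: 58.8
```

Call:
carry_out:
  steps:
    - [[255, 0.005, 0, 0.0024, 0, 0, 0], [255, 0.0047, 0, 0.0029, 0, 0, 0], [255, 0, 0, 0, 0, 0, 0]]

```text
time_s: 6.6
eef_pos: [0.4963, 0.0039, 0.1493]
eef_rot: [180.0, -0.1, 163.8]
force: [-5.4, 2.9, 5.7]
finger_gap: 0.247
grasp_force: 58.6
```

Call:
carry_out:
  steps:
    - [[255, 0.005, 0, 0.0023, 0, 0, 0], [255, 0.0042, 0, 0.0037, 0, 0, 0], [255, 0, 0, 0, 0, 0, 0], [255, 0, 0, 0, 0, 0, 0]]

```text
time_s: 7.1
eef_pos: [0.4887, 0.0059, 0.1429]
eef_rot: [180.0, 0.0, 163.8]
force: [5.0, 1.2, -4.9]
finger_gap: 0.245
grasp_force: 58.8
```

Call:
carry_out:
  steps:
    - [[255, 0.0014, 0, 0.0024, 0, 0, 0], [255, 0.0018, 0, 0.0021, 0, 0, 0], [255, 0, 0, 0, 0, 0, 0]]

```text
time_s: 7.48
eef_pos: [0.485, 0.0069, 0.1384]
eef_rot: [-180.0, -0.0, 163.8]
force: [2.8, 1.5, -2.8]
finger_gap: 0.243
grasp_force: 59.1
```

Call:
carry_out:
  steps:
    - [[255, 0.0012, 0, 0.0018, 0, 0, 0], [255, 0, 0, 0, 0, 0, 0]]

```text
time_s: 7.72
eef_pos: [0.4838, 0.0072, 0.1367]
eef_rot: [-180.0, -0.0, 163.8]
force: [1.5, 2.0, -2.6]
finger_gap: 0.243
grasp_force: 59.2
```

Call:
carry_out:
  steps:
    - [[255, 0.0006, 0, 0.0009, 0, 0, 0], [255, 0, 0, 0, 0, 0, 0]]

```text
time_s: 7.98
eef_pos: [0.4833, 0.0074, 0.1359]
eef_rot: [-180.0, -0.0, 163.8]
force: [0.5, 2.3, -0.8]
finger_gap: 0.241
grasp_force: 59.4
```

Call:
carry_out:
  steps:
    - [[255, 0.0004, 0, 0.0007, 0, 0, 0], [255, 0, 0, 0, 0, 0, 0]]

```text
time_s: 8.22
eef_pos: [0.4828, 0.0075, 0.1352]
eef_rot: [-180.0, -0.0, 163.8]
force: [-0.2, 2.0, 1.3]
finger_gap: 0.245
grasp_force: 59.5
```

Pressure on the plate is just building up, at an angle of about 0.97. Now I drag along the plate in small steps under this light pressure.

Call:
carry_out:
  steps:
    - [[255, 0, -0.001, 0.0003, 0, 0, 0], [255, 0, -0.001, 0, 0, 0, 0], [255, 0, -0.001, 0, 0, 0, 0], [255, 0, 0, 0, 0, 0, 0]]

```text
time_s: 8.72
eef_pos: [0.4819, 0.0045, 0.1349]
eef_rot: [-180.0, -0.0, 163.8]
force: [-3.4, 3.2, 5.3]
finger_gap: 0.246
grasp_force: 59.9
```

Call:
carry_out:
  steps:
    - [[255, 0, -0.001, 0, 0, 0, 0], [255, 0, -0.001, 0, 0, 0, 0], [255, 0, 0, 0, 0, 0, 0]]

```text
time_s: 9.1
eef_pos: [0.4813, 0.0026, 0.1348]
eef_rot: [-180.0, -0.1, 163.8]
force: [-3.1, 2.6, 4.5]
finger_gap: 0.243
grasp_force: 60.0
```

Call:
carry_out:
  steps:
    - [[255, 0, -0.001, 0, 0, 0, 0], [255, 0, -0.001, 0, 0, 0, 0], [255, 0, 0, 0, 0, 0, 0]]

```text
time_s: 9.48
eef_pos: [0.4807, 0.0007, 0.1348]
eef_rot: [-180.0, -0.1, 163.8]
force: [-3.5, 3.5, 4.1]
finger_gap: 0.24
grasp_force: 60.0
```

Call:
carry_out:
  steps:
    - [[255, 0.0008, 0, 0.0002, 0, 0, 0], [255, 0, 0, 0, 0, 0, 0]]

```text
time_s: 9.72
eef_pos: [0.4806, 0.0008, 0.1348]
eef_rot: [-180.0, 0.0, 163.8]
force: [-1.0, 1.8, 4.2]
finger_gap: 0.244
grasp_force: 59.8
```

Call:
carry_out:
  steps:
    - [[255, 0.0004, 0, 0.0006, 0, 0, 0], [255, 0, 0, 0, 0, 0, 0]]

```text
time_s: 9.98
eef_pos: [0.4803, 0.001, 0.1342]
eef_rot: [-180.0, 0.0, 163.8]
force: [-1.2, -0.1, 2.8]
finger_gap: 0.241
grasp_force: 59.9
```

Call:
carry_out:
  steps:
    - [[255, 0.0004, 0, 0.0006, 0, 0, 0], [255, 0, 0, 0, 0, 0, 0]]

```text
time_s: 10.22
eef_pos: [0.48, 0.001, 0.1337]
eef_rot: [-180.0, 0.0, 163.8]
force: [-1.3, 0.8, 6.0]
finger_gap: 0.245
grasp_force: 60.1
```

Call:
carry_out:
  steps:
    - [[255, 0.0004, 0, 0.0006, 0, 0, 0], [255, 0, 0, 0, 0, 0, 0]]

```text
time_s: 10.48
eef_pos: [0.4798, 0.0011, 0.1333]
eef_rot: [180.0, 0.1, 163.8]
force: [-1.8, 0.1, 8.0]
finger_gap: 0.243
grasp_force: 60.3
```

Contact is now clear: about 5 N tangential at an angle of about 1.0, with bolt travel at about 39 mm. I keep dragging.

Call:
carry_out:
  steps:
    - [[255, 0, -0.001, 0, 0, 0, 0], [255, 0, -0.001, 0, 0, 0, 0], [255, 0, 0, 0, 0, 0, 0]]

```text
time_s: 10.85
eef_pos: [0.4795, -0.0001, 0.1333]
eef_rot: [179.9, 0.1, 163.8]
force: [-0.3, 4.9, 5.7]
finger_gap: 0.248
grasp_force: 60.3
```

Call:
carry_out:
  steps:
    - [[255, 0, -0.001, 0, 0, 0, 0], [255, 0, -0.001, 0, 0, 0, 0], [255, 0, 0, 0, 0, 0, 0]]

```text
time_s: 11.22
eef_pos: [0.4789, -0.002, 0.1333]
eef_rot: [179.9, 0.1, 163.8]
force: [-2.1, 4.2, 6.3]
finger_gap: 0.246
grasp_force: 60.3
```

Call:
carry_out:
  steps:
    - [[255, 0, -0.001, 0, 0, 0, 0], [255, 0, -0.001, 0, 0, 0, 0], [255, 0, 0, 0, 0, 0, 0]]

```text
time_s: 11.6
eef_pos: [0.4784, -0.004, 0.1333]
eef_rot: [179.9, 0.1, 163.8]
force: [-2.2, 4.2, 8.2]
finger_gap: 0.244
grasp_force: 60.3
```

Pressure is steady at about 6 to 8 N and the drag is steady too. Travel is now 45 mm.

Call:
carry_out:
  steps:
    - [[255, 0, -0.001, 0, 0, 0, 0], [255, 0, -0.001, 0, 0, 0, 0], [255, 0, 0, 0, 0, 0, 0]]

```text
time_s: 11.98
eef_pos: [0.4778, -0.0059, 0.1333]
eef_rot: [179.9, 0.1, 163.8]
force: [-0.7, 3.7, 7.1]
finger_gap: 0.246
grasp_force: 60.3
```

Call:
carry_out:
  steps:
    - [[255, 0, -0.001, 0, 0, 0, 0], [255, 0, -0.0005, 0, 0, 0, 0], [255, 0, 0, 0, 0, 0, 0]]

```text
time_s: 12.35
eef_pos: [0.4773, -0.0072, 0.1333]
eef_rot: [179.9, 0.1, 163.8]
force: [-1.2, 6.0, 8.0]
finger_gap: 0.243
grasp_force: 60.3
```

Call:
carry_out:
  steps:
    - [[255, 0, -0.001, 0, 0, 0, 0], [255, 0, -0.0005, 0, 0, 0, 0], [255, 0, 0, 0, 0, 0, 0]]

```text
time_s: 12.72
eef_pos: [0.4766, -0.0091, 0.1332]
eef_rot: [180.0, 0.0, 163.8]
force: [-1.5, 2.6, 5.2]
finger_gap: 0.243
grasp_force: 60.1
```

Call:
carry_out:
  steps:
    - [[255, 0, -0.001, 0, 0, 0, 0], [255, 0, 0, 0, 0, 0, 0]]

```text
time_s: 12.98
eef_pos: [0.476, -0.0103, 0.1328]
eef_rot: [-180.0, 0.0, 163.8]
force: [-1.2, 0.8, 2.4]
finger_gap: 0.245
grasp_force: 59.7
```

Call:
carry_out:
  steps:
    - [[255, 0, -0.0005, 0, 0, 0, 0], [255, 0, 0, 0, 0, 0, 0]]

```text
time_s: 13.22
eef_pos: [0.4759, -0.0107, 0.1328]
eef_rot: [180.0, 0.0, 163.8]
force: [0.4, 1.9, 0.8]
finger_gap: 0.242
grasp_force: 59.6
```

The pressure has gone at about 51.5 mm of travel, so this should be the notch. I turn down gently.

Call:
carry_out:
  steps:
    - [[255, 0.0008, 0, 0.0014, 0, 0, 0], [255, 0, 0, 0, 0, 0, 0]]

```text
time_s: 13.48
eef_pos: [0.4751, -0.0107, 0.1315]
eef_rot: [-180.0, 0.0, 163.8]
force: [-0.3, -0.7, 1.1]
finger_gap: 0.242
grasp_force: 59.6
```

Call:
carry_out:
  steps:
    - [[255, 0.0007, 0, 0.0014, 0, 0, 0], [255, 0, 0, 0, 0, 0, 0]]

```text
time_s: 13.72
eef_pos: [0.4742, -0.0108, 0.13]
eef_rot: [-180.0, -0.0, 163.8]
force: [-1.2, -4.0, 1.7]
finger_gap: 0.245
grasp_force: 59.7
```

Call:
carry_out:
  steps:
    - [[255, 0, -0.0007, 0, 0, 0, 0], [255, 0.0012, 0, 0.0024, 0, 0, 0], [255, 0, 0, 0, 0, 0, 0]]

```text
time_s: 14.1
eef_pos: [0.4726, -0.011, 0.1273]
eef_rot: [-180.0, -0.0, 163.8]
force: [-0.7, -6.4, -2.3]
finger_gap: 0.242
grasp_force: 59.4
```

Call:
carry_out:
  steps:
    - [[255, 0.0012, 0, 0.0025, 0, 0, 0], [255, 0, 0, 0, 0, 0, 0]]

```text
time_s: 14.35
eef_pos: [0.4716, -0.0108, 0.1248]
eef_rot: [-179.9, -0.0, 163.8]
force: [-0.4, -6.8, -1.6]
finger_gap: 0.247
grasp_force: 59.4
```

Call:
carry_out:
  steps:
    - [[255, 0, -0.0008, 0, 0, 0, 0], [255, 0, 0, 0, 0, 0, 0]]

```text
time_s: 14.6
eef_pos: [0.4715, -0.0111, 0.1249]
eef_rot: [-180.0, -0.0, 163.8]
force: [0.8, -3.9, -3.4]
finger_gap: 0.248
grasp_force: 59.1
```

Call:
carry_out:
  steps:
    - [[255, 0, -0.0005, 0, 0, 0, 0], [255, 0.0009, 0, 0.0025, 0, 0, 0], [255, 0.0008, 0, 0.0027, 0, 0, 0], [255, 0, 0, 0, 0, 0, 0]]

```text
time_s: 15.1
eef_pos: [0.4698, -0.0109, 0.1198]
eef_rot: [180.0, -0.0, 163.8]
force: [3.2, 0.6, -2.4]
finger_gap: 0.245
grasp_force: 59.3
```

Call:
carry_out:
  steps:
    - [[255, 0.0007, 0, 0.0027, 0, 0, 0], [255, 0.0005, 0, 0.0027, 0, 0, 0], [255, 0, 0, 0, 0, 0, 0]]

```text
time_s: 15.48
eef_pos: [0.4686, -0.0106, 0.1143]
eef_rot: [180.0, -0.0, 163.8]
force: [0.9, 1.2, -1.5]
finger_gap: 0.243
grasp_force: 59.4
```

Call:
carry_out:
  steps:
    - [[255, 0.0004, 0, 0.0027, 0, 0, 0], [255, 0.0003, 0, 0.0027, 0, 0, 0], [255, 0, 0, 0, 0, 0, 0]]

```text
time_s: 15.85
eef_pos: [0.4679, -0.0105, 0.1089]
eef_rot: [-180.0, -0.0, 163.8]
force: [1.4, 1.4, -2.1]
finger_gap: 0.246
grasp_force: 59.4
```

Call:
carry_out:
  steps:
    - [[255, 0.0002, 0, 0.0025, 0, 0, 0], [255, 0, 0, 0, 0, 0, 0]]

```text
time_s: 16.1
eef_pos: [0.4678, -0.0105, 0.1065]
eef_rot: [-180.0, -0.0, 163.8]
force: [2.3, 1.6, -0.7]
finger_gap: 0.249
grasp_force: 59.4
```

Call:
carry_out:
  steps:
    - [[255, 0, 0, 0.0012, 0, 0, 0], [255, 0, 0, 0, 0, 0, 0]]

```text
time_s: 16.35
eef_pos: [0.4678, -0.0105, 0.1054]
eef_rot: [-180.0, -0.0, 163.8]
force: [0.9, 1.4, -1.4]
finger_gap: 0.241
grasp_force: 59.4
```

Call:
carry_out:
  steps:
    - [[255, 0, 0, 0.001, 0, 0, 0], [255, 0, 0, 0, 0, 0, 0]]

```text
time_s: 16.6
eef_pos: [0.4678, -0.0105, 0.1045]
eef_rot: [-180.0, -0.0, 163.8]
force: [0.4, 1.7, 0.2]
finger_gap: 0.247
grasp_force: 59.6
```

Call:
carry_out:
  steps:
    - [[255, 0, 0, 0.0008, 0, 0, 0], [255, 0, 0, 0, 0, 0, 0]]

```text
time_s: 16.85
eef_pos: [0.4678, -0.0105, 0.104]
eef_rot: [180.0, 0.0, 163.8]
force: [-2.1, 2.7, 6.0]
finger_gap: 0.244
grasp_force: 60.3
```

Call:
carry_out:
  steps:
    - [[255, 0, 0, 0.0008, 0, 0, 0], [255, 0, 0, 0, 0, 0, 0]]

```text
time_s: 17.1
eef_pos: [0.4678, -0.0105, 0.1035]
eef_rot: [180.0, 0.0, 163.8]
force: [-3.1, 2.7, 11.6]
finger_gap: 0.238
grasp_force: 61.0
```

The stop is felt at the expected level height: the force rises to 11 N at z = 0.104. I release and look.

Call:
carry_out:
  steps:
    - [[200, 0, 0, 0, 0, 0, 0], [100, 0, 0, 0, 0, 0, 0], [100, 0, 0, 0, 0, 0, 0], [100, 0, 0, -0.01, 0, 0, 0], [100, 0, 0, -0.03, 0, 0, 0], [100, 0, 0, -0.04, 0, 0, 0], [100, 0, 0, -0.04, 0, 0, 0], [100, 0, 0, 0, 0, 0, 0]]

```text
time_s: 18.1
eef_pos: [0.4699, -0.0106, 0.2263]
eef_rot: [179.9, 0.4, 163.8]
force: [0.1, 0.3, 0.1]
finger_gap: 0.608
grasp_force: 0.0
```

```bash
python3 - <<'E'
from h import *
w=shot('wrist');s=bot.sense();print(s['eef_pos'],s['force'],s['finger_gap'],s['time_s'])
b=shot('side')['image'];
im=np.hstack([w['image'][:, :, ::-1][:, :520], cv2.resize(b[170:340,220:330],None,fx=2.47,fy=2.47)[:420,:,::-1]]);print(im.shape)
cv2.imwrite('pics/e.png',im)
for n,th in (('down',1.571),('d1.4',1.4)): print(n,proj(w,box([.576,-.0539,-.2728],knobpt(.0525,th))))
print([(np.round(x['bbox']),round(x['conf'],2)) for x in vision.recognise('wrist','knob')[:2]])
E
```

```text
[ 0.46864015 -0.01058499  0.22451298] [ 0.43731179  0.55586486 -0.2381266 ] 0.6060274900390772 18.15
(420, 792, 3)
down [[280.45175565 202.99781619]]
d1.4 [[280.48566482 207.21951676]]
[(array([269., 191., 293., 252.]), 0.92)]
```

View pics/e.png

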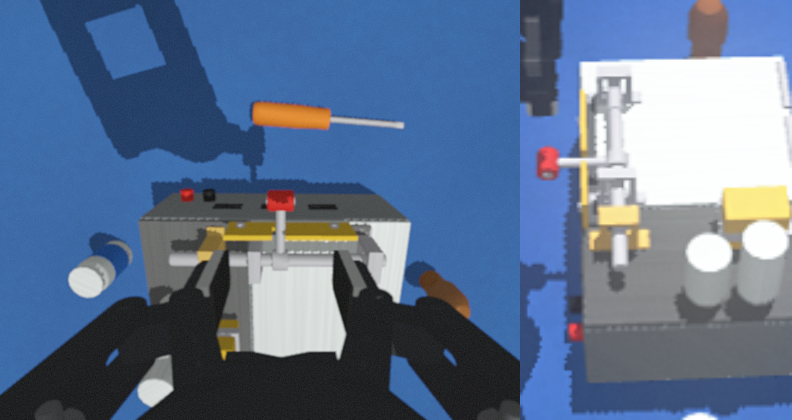

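The handle lies level in the notch, with the knob at (281,201) where (280,203) is expected for fully down. The bolt is through the keeper and the gripper is clear.

```bash
python3 -c "
from bench import order
print(order.finish_job())"
```

```text
the job is handed in; nothing more can be done
None
```

The lid is locked: the bolt is in the keeper at about 52 mm of travel, the notch was found by feel, the handle is fully down in it, the gripper let go and is clear, and the job is handed in at about 18 s.

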